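# Release the eccentric lock and run the lamp base under the drill bushing

## Robot

A 6-joint arm with a two-finger parallel gripper is mounted at the origin on the work surface. World frame = base frame: x ahead of the robot, y to its left, z up, the work surface at z = 0. Lengths are in m, angles in rad, forces in N, time in s.
With the tool pointing down it reaches from about 0.375 to 0.975 m from the base axis. Payload 3.8 kg.
Tool frame: the origin (TCP) lies at the very end of the fingers, on their centre line; the grasp point (between the pads) lies 19 mm behind it (bot.grip_depth is the distance from the TCP to the grasp point, in m); z points along the fingers, y is the direction in which the jaws open and shut (so a half turn about z gives the same grasp; the last joint's range is limited). The gripper opens to 85 mm and grips with 20 to 120 N. Pads are 22 mm wide; open, the fingers measure 114 mm over their backs; the gripper's body (76 mm by 85 mm) begins 54 mm behind the grasp point. The pads swing forward as they close: fully open they stand 13 mm farther back than shut.
Start: joints at [1.164, 0.264, 1.604, -0, 1.274, -0.037], TCP at [0.244, 0.629, 0.231] pointing down, gripper open.
Joint ranges: [-2.63, 2.63], [-0.94, 2.18], [0.31, 2.57], [-1.31, 4.45], [0, 2.66], [-2.55, 2.55]. Speed limits (rad/s): [2.57, 2.57, 3.14, 3.14, 3.14, 3.14].

## Interface

Orientations are given as a rotation vector (axis times angle).
In Python, from workcell import bot, cams, job gives the robot as it stands.
- The arm moves only by the tool apply_moves, never from a script. Its argument "targets" is a list of rows, each an object of numbers: "dx", "dy", "dz": the shift along the tool's x, y, z in units of 30 mm (1.0 is 30 mm); "wx", "wy", "wz": the turn, a rotation vector about the tool's x, y, z in units of 6 degrees (1.0 is 6 degrees); "jaw": the opening, from 0 (shut) to 1 (fully open). In form: [{"dx": .., "dy": .., "dz": .., "wx": .., "wy": .., "wz": .., "jaw": ..}, ...]. A call has 1 to 5 rows; each row shifts and turns the commanded pose from where the row before left it, along the tool's axes as they then stand; what a row does not reach is not made up. A row lasts 1/10 s, in which the tool goes at most 50 mm and 8.59 degrees, less where a joint would pass 70% of its speed; a pose out of reach is approached as far as the arm can. A call is refused whole if a number of a shift passes 1 or a number of a turn 1, either way. A call with a gripper value outside its range is refused whole. The fingers move at their own pace and stop on an object; "newtons" is the grip in N (left out, the last holds). Time passes only in rows, so rows that do not move let the fingers close. It gives the time, the measured TCP pose, the force and the opening at its end, in the units of the state.
- bot.read_state(): the state, without advancing time (a new reading comes with each control period).
- cams.read_camera(name): name is "side" or "top"; returns a dict with "color" (400x640x3 uint8, red, green, blue), "range_z" (400x640 float32, m along the optical axis (not along the pixel's ray), 0 where there is no reading), "fx", "fy", "cx", "cy" (pixels), "dist_coeffs" ([k1, k2, p1, p2, k3] as OpenCV has them; the pictures are not rectified), "eye" and "rotation" of the camera in the world. Camera axes: x right, y down, z forward; pixel columns grow to the right and rows downward; lengths in m; the calibration is good to about 2 mm. A picture is of the moment at which its call begins.
- job.finish_job(): hands the job in, once; it reports no verdict.
The state is a dict: "time": time; "q": joint angles; "joint_vel": joint speeds; "joint_torque": joint torques, N m; "tool_pos": TCP position; "tcp_rot": TCP orientation; "wrist_force": force on the tool from outside, world axes, zero at the start; "torque": the same for the moment, N m; "width": opening from 0.0 (shut) to 1.0 (fully open).
Only numpy, scipy, OpenCV 4.12 (cv2) and the standard library are available. Lean on these libraries where they do the work, as an engineer would, in place of code of your own. Each camera call takes 0.05 s, during which the arm holds its last target.

## Task

On the small drilling jig, turn the eccentric cam by pushing its crank post with the fingertips, counter-clockwise seen from above, until its low point faces the slide and the crank arm points straight away from the slide, at the index line. Only then push the slide fully forward to its stop by its upright plate, so that the wooden lamp base riding in its tray comes under the drill bushing. Nothing needs gripping or lifting: keep the lamp base seated in the tray, do not disturb the pliers, file and jar, and leave the cam at its low point.

Things in the scene. Friction and masses are not known exactly. Their poses are not given: they have to be found in the camera images.
- jig: Fixed drilling jig on a plywood base 250 x 280 x 18 mm; origin on the table, x along the slide's forward travel (roughly away from the robot), y left, z up. Base spans x -130 to 120, y -165 to 115. Cam pivot at x 0, y -75; slide axis at y 45. A fixed end stop (x 37 to 53, to z 34) is in front of the tray. Place and yaw vary.
- bushing (a point): Lower end of the fixed steel drill bushing (22 mm across, z 78 to 112 mm), at the jig's x -7, y 45. Its arm (30 mm wide, z 90 to 104) comes from a post at x -7, y 104.
- index_line (a point): Middle of a short dark index line on the jig's base, 103 mm from the cam pivot along the jig's +x: the crank arm points at it when the cam's low point faces the slide.
- cam (a joint): Cam angle (rad), growing counter-clockwise from above. 0: high lobe and crank arm point along the jig's -x, at the slide (locked); 1.57: along -y; 3.14: along +x, at the index line, low point facing the slide (free). Starts at 0.15 to 1.25; turn it counter-clockwise. Stops at -0.1 and 3.75, so it can be overturned. Stays where left; friction about 1.6 N at the post.
- cam_pivot (a point): Point on the cam's pivot axis, 55 mm above the table. The cam is a steel disc 76 mm across (z 21 to 41 mm), its centre 18 mm off this axis; the crank arm (18 mm wide, z 43 to 51) points the same way as the high lobe. Until near its low point the cam stands in the way of the slide.
- cam_post (a point): Top centre of the crank's upright black post, 75 mm from the pivot axis; round, 14 mm across, from z 51 to z 93 mm above the table. Push it sideways.
- slide (a joint): Travel (m) of the slide along the jig's x: 0 back (start), 0.036 fully forward at its stop. Stays where left; moves at about 2 N. Its steel crossbar (z 20 to 42 mm) reaches from the tray's rear to the right (-y), to the near (-x) side of the cam: 1.5 mm short of the high point at the start, 1.5 mm short of the low point when home.
- push_face (a point): Top middle of the rear (-x) face of the slide's upright aluminium push plate. The plate is 60 mm wide in y, 12 mm thick, from z 20 to z 90 mm above the table; push its rear face along the jig's +x. Behind it there is only the base's top at z 18.
- tray (a point): Centre of the tray's floor on the slide, 30 mm above the table; the tray is 77 x 76 mm inside, with rims 8 mm high and the push plate as its rear wall. Moves with the slide.
- lamp_base: Loose dark wooden lamp base, 70 x 70 x 32 mm, 0.12 kg, lying in the tray; origin at the centre of its underside. It rides along with the slide.
- pliers: Steel pliers lying to the left of the jig, 165 mm long, 50 mm wide, 10 mm high; a bystander.
- file: Hand file lying to the right of the jig, 205 mm long, 16 mm high; a bystander.
- jar: Closed glass jar, 52 mm across and 65 mm high, standing beyond the jig; origin at the centre of its underside; a bystander.
Mind the look-alikes: they are no part of the job. Of the things like the lamp_base, leave any that is green, purple or white; of the rest the smaller one is meant.

How it is judged:
By the outcome, as a careful person would: the job done as asked, in the order asked, and still so for the second after the job is handed in, with the robot touching nothing.
It also fails if it takes over 58 s, if anything falls off the work surface, if the arm or the gripper's body presses on something with over 40 N, if the wrist force passes 120 N, or if a joint passes its speed limit or range.

## Working session

There is one attempt and no reset: what is moved stays moved. The work goes in short steps, Python scripts to look and compute and a tool call to move; the robot and the scene stay as the last step left them, time stands still between calls to the robot, and variables do not carry over. Pictures are saved under pics/ and viewed, and the job is handed in when it is done.

Besides the shell and the picture viewer there is one more tool, called after "Emit:" as a command line: name --argument value ..., lists and objects as JSON in quotes. apply_moves: Moves the arm, as the interface text tells. Its arguments: {"type":"object","properties":{"targets":{"type":"array"},"newtons":{"type":"number"}},"required":["targets"]}

```bash
ls; mkdir -p pics; python3 - <<'E'
from workcell import bot,cams
import cv2,numpy as np
print(bot.read_state())
for n in("side","top"):
    c=cams.read_camera(n); cv2.imwrite(f"pics/{n}0.png",c["color"][...,::-1])
    np.savez(f"{n}0.npz",**c)
    print({k:v for k,v in c.items() if k not in("color","range_z")})
E
```

```text
pics
{'time': 0.0, 'q': array([ 1.16409289e+00,  2.64772936e-01,  1.60539130e+00, -2.32870800e-05,
        1.27370725e+00, -3.69312150e-02]), 'joint_vel': array([ 0.00084274, -0.0024422 ,  0.00100151,  0.00156698,  0.00106684,
        0.00133578]), 'joint_torque': array([-2.60356101e-03, -5.15127826e+01, -3.67296517e+01, -3.21399384e-04,
        1.33569460e-02,  1.90745970e-05]), 'tool_pos': array([0.24368151, 0.62868253, 0.22993936]), 'tcp_rot': array([-0.5774343 , -3.0875797 ,  0.00349904]), 'wrist_force': array([-0.49091609, -0.42639477, -0.27401448]), 'torque': array([-0.0116783 ,  0.04351977,  0.02221956]), 'width': 0.9958891657081893}
{'fx': 393.9347837646192, 'fy': 393.9347837646192, 'cx': 319.6444066090777, 'cy': 197.34415590061067, 'dist_coeffs': array([-0.07895422,  0.        ,  0.        ,  0.        ,  0.        ]), 'eye': array([ 0.0394181 , -0.61130257,  0.56323906]), 'rotation': array([-1.98515102,  0.70977167, -0.40870106])}
{'fx': 473.6775307287712, 'fy': 473.6775307287712, 'cx': 316.14336269029184, 'cy': 194.14399889553877, 'dist_coeffs': array([-0.03078625,  0.        ,  0.        ,  0.        ,  0.        ]), 'eye': array([0.38412005, 0.04663045, 1.28512887]), 'rotation': array([-2.1341491 ,  2.14450971, -0.17043748])}
```

View pics/side0.png

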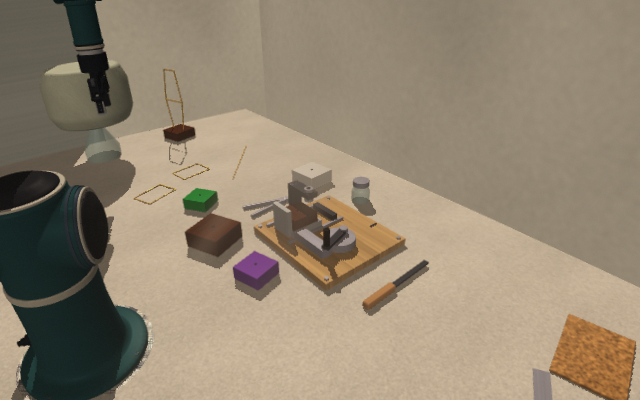

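View pics/top0.png

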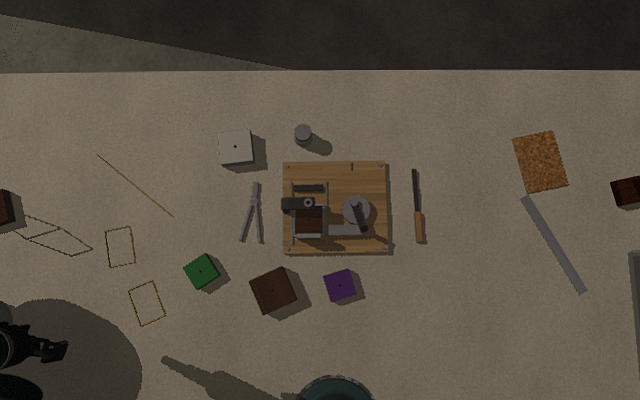

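The side view shows the jig around (330,240). In the top view the jig is at (335,208), the cam disc at (356,210) and the slide tray at (308,215). Block candidates in the top view:
- dark brown in the tray, (308,222)
- bigger brown, (274,290)
- green, (201,271)
- purple, (340,285)
- white, (236,147)

I'll crop closer to check the choice.

```bash
cat > h.py <<'E'
import numpy as np,cv2
def load(n):
    c=dict(np.load(n)); return c
def K(c): return np.array([[c["fx"],0,c["cx"]],[0,c["fy"],c["cy"]],[0,0,1]],float)
def R(c): return cv2.Rodrigues(np.array(c["rotation"],float))[0]
def ray(c,u,v):
    p=cv2.undistortPoints(np.array([[[u,v]]],float),K(c),c["dist_coeffs"])[0,0]
    return R(c)@np.array([p[0],p[1],1.])
def atz(c,u,v,z):
    d=ray(c,u,v); e=np.array(c["eye"]); return e+d*(z-e[2])/d[2]
def depth(c,u,v):
    return np.array(c["eye"])+ray(c,u,v)*float(c["range_z"][int(round(v)),int(round(u))])
def proj(c,P):
    P=np.atleast_2d(P).astype(float); Rc=R(c).T; t=-Rc@np.array(c["eye"])
    return cv2.projectPoints(P,cv2.Rodrigues(Rc)[0],t,K(c),c["dist_coeffs"])[0][:,0]
E
python3 - <<'E'
from h import *
a=load("top0.npz")["color"][150:270,270:400,::-1]; cv2.imwrite("pics/topc.png",cv2.resize(a,None,fx=5,fy=5,interpolation=cv2.INTER_CUBIC)[:600])
a=load("side0.npz")["color"][165:295,245:415,::-1]; cv2.imwrite("pics/sidec.png",cv2.resize(a,None,fx=4.5,fy=4.5,interpolation=cv2.INTER_CUBIC))
E
```

```text
(no output)
```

View pics/topc.png

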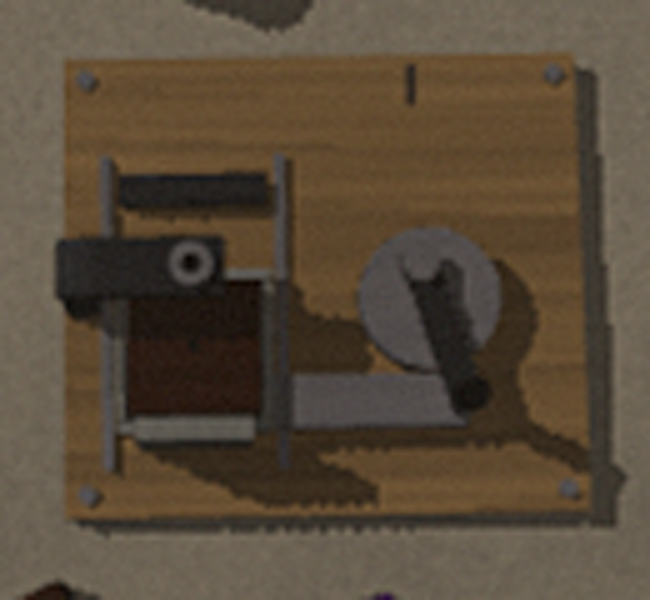

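View pics/sidec.png

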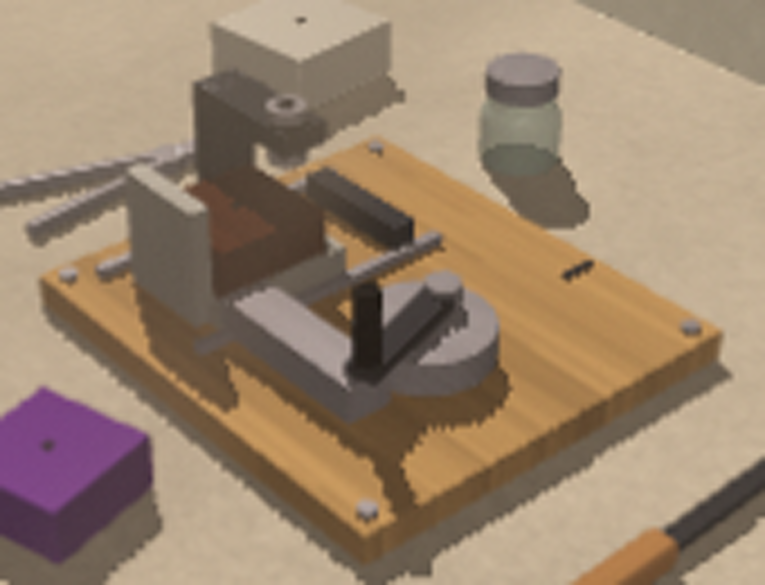

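The crops show the dark wooden base in the tray, topcrop (195,345). It's the smaller brown block, and it stays in the tray. The crank post top is at topcrop (472,390), the pivot cap at (435,270) and the index line at (410,84). Next I fit the jig pose.

```bash
cat >> h.py <<'E'
def T(p,P):
    c,s=np.cos(p[2]),np.sin(p[2]); P=np.atleast_2d(P).astype(float); return np.c_[p[0]+c*P[:,0]-s*P[:,1],p[1]+s*P[:,0]+c*P[:,1],P[:,2]]
E
python3 - <<'E'
from h import *
from scipy.optimize import least_squares
t=load("top0.npz");s=load("side0.npz")
J=np.array([[.12,.115,.018],[.12,-.165,.018],[-.13,-.165,.018],[-.13,.115,.018]])
ut=np.array([[64,60],[574,54],[591,516],[66,516]])/5+[270,150]-.4
us=np.array([[375,138],[722,332],[362,540],[40,283]])/4.5+[245,165]-.39
for name,f in (("top",lambda p:(proj(t,T(p,J))-ut).ravel()),("side",lambda p:(proj(s,T(p,J))-us).ravel()),("both",lambda p:np.r_[(proj(t,T(p,J))-ut).ravel(),(proj(s,T(p,J))-us).ravel()])):
    r=least_squares(f,[.4,0,0]); print(name,r.x,np.round(r.fun,1))
p=r.x; np.save("jig.npy",p)
post=np.array([472,390])/5+[270,150]-.4; sp=np.array([367,285])/4.5+[245,165]-.39
# triangulate
A=[];b=[]
for c,u in((t,post),(s,sp)):
    d=ray(c,*u);d/=np.linalg.norm(d);M=np.eye(3)-np.outer(d,d);A.append(M);b.append(M@c["eye"])
P=np.linalg.lstsq(np.vstack(A),np.hstack(b),rcond=None)[0]
print("post tri",P,"top@.093",atz(t,*post,.093),"side@.093",atz(s,*sp,.093))
pv=T(p,[[0,-.075,.055]])[0]
for q in (P,atz(t,*post,.093)):
  d=q-pv; r=np.linalg.norm(d[:2]); a=np.arctan2(d[1],d[0])-p[2]-np.pi; print("cam",a%(2*np.pi),r)
for n,q in dict(pivot=[0,-.075,.055],push=[-.0,.045,.09],index=[.103,-.075,.018],bush=[-.007,.045,.112]).items():
  w=T(p,[q]); print(n,w,(proj(t,w)-[270,150]+.4)*5,(proj(s,w)-[245,165]+.39)*4.5)
# push plate top depth
for (u,v) in [(150,428),(195,428),(240,428)]:
    x=np.array([u,v])/5+[270,150]-.4; w=depth(t,*x); c,s_=np.cos(p[2]),np.sin(p[2]); d=w-[p[0],p[1],0]; print(w,"jig",c*d[0]+s_*d[1],-s_*d[0]+c*d[1])
E
```

```text
top [0.55802824 0.02116977 0.00475315] [ 0.2 -0.1  0.3  0.1 -0.1 -0.5 -0.4  0.5]
side [0.55869325 0.02110631 0.0122106 ] [ 0.2  0.  -0.1  0.2  0.5  0.3 -0.7 -0.8]
both [0.55837518 0.02102387 0.00835909] [ 0.1 -0.1  0.2 -0.2  0.1 -0.9 -0.1  0.6  0.4  0.1 -0.2  0.5 -0.   0.4
 -0.7 -0.9]
post tri [ 0.48917974 -0.07544498  0.09577601] top@.093 [ 0.48836646 -0.07497862  0.093     ] side@.093 [ 0.49305926 -0.07280877  0.093     ]
cam 0.28997835861535926 0.07304921077347538
cam 0.2806855814219631 0.07369267232085631
pivot [[ 0.55900211 -0.05397351  0.055     ]] [[421.97963871 262.16038918]] [[441.42071336 285.32986454]]
push [[0.55799903 0.0660223  0.09      ]] [[192.17534822 255.54977046]] [[295.2016747  139.39642566]]
index [[ 0.66199851 -0.05311254  0.018     ]] [[411.73960017  85.28755521]] [[575.94773959 274.22016922]]
bush [[0.55099927 0.06596378 0.112     ]] [[191.59536845 263.06838978]] [[284.40097167 107.95073907]]
[0.47039592 0.0875508  0.08796211] jig -0.08742009477348658 0.0672600221237427
[0.47013572 0.06479247 0.09008999] jig -0.08787051855533907 0.04450466699932496
[0.47034409 0.04209112 0.08567313] jig -0.08785191953422312 0.02180236206730256
```

```bash
cat > plan.py <<'E'
from h import *
from workcell import bot
from scipy.spatial.transform import Rotation as Ro
jig=np.load("jig.npy"); C0=0.28
PIV=T(jig,[[0,-.075,0]])[0][:2]
def yaw(Rm): return np.arctan2(Rm[1,1],Rm[0,1])
def arc(th,L,z):
    p=jig[2]; post=PIV+.075*np.array([-np.cos(th+p),-np.sin(th+p)]); d=np.array([np.sin(th+p),-np.cos(th+p)])
    return np.r_[post-L*d,z],np.arctan2(d[1],d[0])
def start():
    s=bot.read_state(); return np.array(s["tool_pos"]),Ro.from_rotvec(s["tcp_rot"]).as_matrix()
def rows(p,Rm,wps,jaw=0,maxu=1.0,maxmm=.048):
    out=[]
    for (q,y) in wps:
        q=np.array(q)
        for _ in range(200):
            e=q-p; dy=(y-yaw(Rm)+np.pi)%(2*np.pi)-np.pi
            if y is None: dy=0
            if np.linalg.norm(e)<.0007 and abs(dy)<.012: break
            n=max(1,np.linalg.norm(e)/min(maxmm,.048),np.abs(Rm.T@e).max()/(.03*maxu),abs(dy)/np.radians(6))
            sh=np.round(Rm.T@e/n/.03,2); w=np.round(-dy/n/np.radians(6),2)
            w=float(np.clip(w,-1,1)); sh=np.clip(sh,-1,1)
            out.append(dict(dx=sh[0],dy=sh[1],dz=sh[2],wz=w,jaw=jaw))
            p=p+Rm@sh*.03; Rm=Rm@Ro.from_rotvec([0,0,w*np.radians(6)]).as_matrix()
    for i in range(0,len(out),5):
        print("["+", ".join("{"+", ".join(f'"{k}": {v:g}' for k,v in r.items())+"}" for r in out[i:i+5])+"]")
    print(len(out),"rows; end",np.round(p,4),round(np.degrees(yaw(Rm)),1))
E
python3 - <<'E'
from plan import *
p,R0=start()
q,y=arc(C0,.0335,.066); print(q,np.degrees(y))
print(Ro.from_matrix(R0).apply([0,0,1]))
rows(p,R0,[(np.r_[q[:2],.2],y)])
E
```

```text
[ 0.47757201 -0.04318512  0.066     ] -73.47824142041755
[-7.97821025e-04 -1.88807869e-03 -9.99997899e-01]
[{"dx": -0.65, "dy": -0.76, "dz": 0.04, "wz": 1, "jaw": 0}, {"dx": -0.72, "dy": -0.69, "dz": 0.04, "wz": 1, "jaw": 0}, {"dx": -0.79, "dy": -0.61, "dz": 0.04, "wz": 1, "jaw": 0}, {"dx": -0.85, "dy": -0.52, "dz": 0.04, "wz": 1, "jaw": 0}, {"dx": -0.9, "dy": -0.43, "dz": 0.04, "wz": 1, "jaw": 0}]
[{"dx": -0.94, "dy": -0.34, "dz": 0.04, "wz": 1, "jaw": 0}, {"dx": -0.97, "dy": -0.24, "dz": 0.05, "wz": 1, "jaw": 0}, {"dx": -0.99, "dy": -0.13, "dz": 0.04, "wz": 1, "jaw": 0}, {"dx": -1, "dy": -0.03, "dz": 0.05, "wz": 1, "jaw": 0}, {"dx": -1, "dy": 0.08, "dz": 0.04, "wz": 1, "jaw": 0}]
[{"dx": -0.98, "dy": 0.18, "dz": 0.05, "wz": 1, "jaw": 0}, {"dx": -0.96, "dy": 0.28, "dz": 0.04, "wz": 1, "jaw": 0}, {"dx": -0.93, "dy": 0.38, "dz": 0.05, "wz": 1, "jaw": 0}, {"dx": -0.88, "dy": 0.48, "dz": 0.04, "wz": 1, "jaw": 0}, {"dx": -0.83, "dy": 0.57, "dz": 0.05, "wz": 1, "jaw": 0}]
[{"dx": -0.76, "dy": 0.65, "dz": 0.04, "wz": 1, "jaw": 0}, {"dx": -0.69, "dy": 0.72, "dz": 0.05, "wz": 1, "jaw": 0}, {"dx": -0.61, "dy": 0.79, "dz": 0.04, "wz": 1, "jaw": 0}, {"dx": -0.52, "dy": 0.85, "dz": 0.05, "wz": 1, "jaw": 0}, {"dx": -0.43, "dy": 0.9, "dz": 0.04, "wz": 1, "jaw": 0}]
[{"dx": -0.34, "dy": 0.94, "dz": 0.05, "wz": 1, "jaw": 0}, {"dx": -0.24, "dy": 0.98, "dz": 0.04, "wz": 1, "jaw": 0}, {"dx": -0.13, "dy": 0.99, "dz": 0.05, "wz": 1, "jaw": 0}, {"dx": -0.02, "dy": 0.72, "dz": 0.03, "wz": 0.72, "jaw": 0}]
24 rows; end [ 0.4776 -0.0433  0.2   ] -73.5
```

Emit:
apply_moves --targets '[{"dx": -0.65, "dy": -0.76, "dz": 0.04, "wz": 1, "jaw": 0}, {"dx": -0.72, "dy": -0.69, "dz": 0.04, "wz": 1, "jaw": 0}, {"dx": -0.79, "dy": -0.61, "dz": 0.04, "wz": 1, "jaw": 0}, {"dx": -0.85, "dy": -0.52, "dz": 0.04, "wz": 1, "jaw": 0}, {"dx": -0.9, "dy": -0.43, "dz": 0.04, "wz": 1, "jaw": 0}]'

```text
invalid input at $.targets[0]: expected keys dx, dy, dz, wx, wy, wz, jaw
```

Emit:
apply_moves --targets '[{"dx": -0.94, "dy": -0.34, "dz": 0.04, "wz": 1, "jaw": 0}, {"dx": -0.97, "dy": -0.24, "dz": 0.05, "wz": 1, "jaw": 0}, {"dx": -0.99, "dy": -0.13, "dz": 0.04, "wz": 1, "jaw": 0}, {"dx": -1, "dy": -0.03, "dz": 0.05, "wz": 1, "jaw": 0}, {"dx": -1, "dy": 0.08, "dz": 0.04, "wz": 1, "jaw": 0}]'

```text
invalid input at $.targets[0]: expected keys dx, dy, dz, wx, wy, wz, jaw
```

Emit:
apply_moves --targets '[{"dx": -0.98, "dy": 0.18, "dz": 0.05, "wz": 1, "jaw": 0}, {"dx": -0.96, "dy": 0.28, "dz": 0.04, "wz": 1, "jaw": 0}, {"dx": -0.93, "dy": 0.38, "dz": 0.05, "wz": 1, "jaw": 0}, {"dx": -0.88, "dy": 0.48, "dz": 0.04, "wz": 1, "jaw": 0}, {"dx": -0.83, "dy": 0.57, "dz": 0.05, "wz": 1, "jaw": 0}]'

```text
invalid input at $.targets[0]: expected keys dx, dy, dz, wx, wy, wz, jaw
```

Emit:
apply_moves --targets '[{"dx": -0.76, "dy": 0.65, "dz": 0.04, "wz": 1, "jaw": 0}, {"dx": -0.69, "dy": 0.72, "dz": 0.05, "wz": 1, "jaw": 0}, {"dx": -0.61, "dy": 0.79, "dz": 0.04, "wz": 1, "jaw": 0}, {"dx": -0.52, "dy": 0.85, "dz": 0.05, "wz": 1, "jaw": 0}, {"dx": -0.43, "dy": 0.9, "dz": 0.04, "wz": 1, "jaw": 0}]'

```text
invalid input at $.targets[0]: expected keys dx, dy, dz, wx, wy, wz, jaw
```

Emit:
apply_moves --targets '[{"dx": -0.34, "dy": 0.94, "dz": 0.05, "wz": 1, "jaw": 0}, {"dx": -0.24, "dy": 0.98, "dz": 0.04, "wz": 1, "jaw": 0}, {"dx": -0.13, "dy": 0.99, "dz": 0.05, "wz": 1, "jaw": 0}, {"dx": -0.02, "dy": 0.72, "dz": 0.03, "wz": 0.72, "jaw": 0}, {"jaw": 0}]'

```text
invalid input at $.targets[0]: expected keys dx, dy, dz, wx, wy, wz, jaw
```

All seven keys are required, so I'm resending with wx and wy set to 0.

Emit:
apply_moves --targets '[{"dx": -0.65, "dy": -0.76, "dz": 0.04, "wx": 0, "wy": 0, "wz": 1, "jaw": 0}, {"dx": -0.72, "dy": -0.69, "dz": 0.04, "wx": 0, "wy": 0, "wz": 1, "jaw": 0}, {"dx": -0.79, "dy": -0.61, "dz": 0.04, "wx": 0, "wy": 0, "wz": 1, "jaw": 0}, {"dx": -0.85, "dy": -0.52, "dz": 0.04, "wx": 0, "wy": 0, "wz": 1, "jaw": 0}, {"dx": -0.9, "dy": -0.43, "dz": 0.04, "wx": 0, "wy": 0, "wz": 1, "jaw": 0}]'

```text
time: 0.6
tool_pos: [0.2932, 0.4866, 0.2246]
tcp_rot: [-1.363, -2.831, 0.002]
wrist_force: [0.6, 0.3, -0.7]
width: 0.143
```

Emit:
apply_moves --targets '[{"dx": -0.94, "dy": -0.34, "dz": 0.04, "wx": 0, "wy": 0, "wz": 1, "jaw": 0}, {"dx": -0.97, "dy": -0.24, "dz": 0.05, "wx": 0, "wy": 0, "wz": 1, "jaw": 0}, {"dx": -0.99, "dy": -0.13, "dz": 0.04, "wx": 0, "wy": 0, "wz": 1, "jaw": 0}, {"dx": -1, "dy": -0.03, "dz": 0.05, "wx": 0, "wy": 0, "wz": 1, "jaw": 0}, {"dx": -1, "dy": 0.08, "dz": 0.04, "wx": 0, "wy": 0, "wz": 1, "jaw": 0}]'

```text
time: 1.1
tool_pos: [0.3423, 0.3448, 0.2181]
tcp_rot: [-2.049, -2.381, 0.001]
wrist_force: [0.7, 0.3, -0.2]
width: -0.001
```

Emit:
apply_moves --targets '[{"dx": -0.98, "dy": 0.18, "dz": 0.05, "wx": 0, "wy": 0, "wz": 1, "jaw": 0}, {"dx": -0.96, "dy": 0.28, "dz": 0.04, "wx": 0, "wy": 0, "wz": 1, "jaw": 0}, {"dx": -0.93, "dy": 0.38, "dz": 0.05, "wx": 0, "wy": 0, "wz": 1, "jaw": 0}, {"dx": -0.88, "dy": 0.48, "dz": 0.04, "wx": 0, "wy": 0, "wz": 1, "jaw": 0}, {"dx": -0.83, "dy": 0.57, "dz": 0.05, "wx": 0, "wy": 0, "wz": 1, "jaw": 0}]'

```text
time: 1.6
tool_pos: [0.3918, 0.2031, 0.2114]
tcp_rot: [-2.596, -1.77, 0.001]
wrist_force: [-0.1, 0.3, -0.6]
width: -0.001
```

Emit:
apply_moves --targets '[{"dx": -0.76, "dy": 0.65, "dz": 0.04, "wx": 0, "wy": 0, "wz": 1, "jaw": 0}, {"dx": -0.69, "dy": 0.72, "dz": 0.05, "wx": 0, "wy": 0, "wz": 1, "jaw": 0}, {"dx": -0.61, "dy": 0.79, "dz": 0.04, "wx": 0, "wy": 0, "wz": 1, "jaw": 0}, {"dx": -0.52, "dy": 0.85, "dz": 0.05, "wx": 0, "wy": 0, "wz": 1, "jaw": 0}, {"dx": -0.43, "dy": 0.9, "dz": 0.04, "wx": 0, "wy": 0, "wz": 1, "jaw": 0}]'

```text
time: 2.1
tool_pos: [0.441, 0.0618, 0.2048]
tcp_rot: [-2.965, -1.037, 0.001]
wrist_force: [0.8, -0.2, 0.2]
width: 0.001
```

Emit:
apply_moves --targets '[{"dx": -0.34, "dy": 0.94, "dz": 0.05, "wx": 0, "wy": 0, "wz": 1, "jaw": 0}, {"dx": -0.24, "dy": 0.98, "dz": 0.04, "wx": 0, "wy": 0, "wz": 1, "jaw": 0}, {"dx": -0.13, "dy": 0.99, "dz": 0.05, "wx": 0, "wy": 0, "wz": 1, "jaw": 0}, {"dx": -0.02, "dy": 0.72, "dz": 0.03, "wx": 0, "wy": 0, "wz": 0.72, "jaw": 0}, {"dx": 0, "dy": 0, "dz": 0, "wx": 0, "wy": 0, "wz": 0, "jaw": 0}]'

```text
time: 2.6
tool_pos: [0.4781, -0.0447, 0.1996]
tcp_rot: [3.109, 0.445, -0.001]
wrist_force: [0.1, -0.3, 0.1]
width: 0.002
```

```bash
sed -i 's/"wz": *w/"wz":w/; s/dz=sh\[2\],wz=w/dz=sh[2],wx=0,wy=0,wz=w/' plan.py; python3 - <<'E'
from plan import *
s=bot.read_state();print(s["time"],s["q"],s["tool_pos"],s["width"],s["wrist_force"])
p,R0=start();print(np.degrees(yaw(R0)),Ro.from_matrix(R0).apply([0,0,1]))
q,y=arc(C0,.0335,.066)
rows(p,R0,[(q,y)])
E
```

```text
2.6 [-1.44543135e-01 -8.64968619e-02  2.04357323e+00 -7.67160286e-04
  1.18512545e+00  1.14235834e+00] [ 0.47806083 -0.04467305  0.19957607] 0.0023143326223690193 [ 0.09524649 -0.32137368  0.076502  ]
-73.71746612836739 [-7.05096313e-04 -6.15667409e-04 -9.99999562e-01]
[{"dx": 0, "dy": -0.01, "dz": 1, "wx": 0, "wy": 0, "wz": -0.01, "jaw": 0}, {"dx": 0, "dy": -0.01, "dz": 1, "wx": 0, "wy": 0, "wz": -0.01, "jaw": 0}, {"dx": 0, "dy": -0.01, "dz": 1, "wx": 0, "wy": 0, "wz": -0.01, "jaw": 0}, {"dx": 0, "dy": -0.02, "dz": 1, "wx": 0, "wy": 0, "wz": -0.01, "jaw": 0}, {"dx": 0, "dy": -0, "dz": 0.45, "wx": 0, "wy": 0, "wz": 0, "jaw": 0}]
5 rows; end [ 0.4775 -0.0433  0.0661] -73.5
```

Emit:
apply_moves --targets '[{"dx": 0, "dy": -0.01, "dz": 1, "wx": 0, "wy": 0, "wz": 0, "jaw": 0}, {"dx": 0, "dy": -0.01, "dz": 1, "wx": 0, "wy": 0, "wz": 0, "jaw": 0}, {"dx": 0, "dy": -0.02, "dz": 1, "wx": 0, "wy": 0, "wz": 0, "jaw": 0}]'

```text
time: 2.9
tool_pos: [0.4771, -0.0407, 0.1092]
tcp_rot: [-3.108, -0.453, -0.001]
wrist_force: [0.9, -0.6, -1.6]
width: -0.002
```

```bash
cat > snap.py <<'E'
import sys
from h import *
from workcell import cams
def snap(k):
    for n in("side","top"):
        c=cams.read_camera(n); np.savez(f"{n}{k}.npz",**c)
    a=load(f"top{k}.npz")["color"][140:260,265:405,::-1]; b=load(f"side{k}.npz")["color"][150:295,240:415,::-1]
    a=cv2.resize(a,(400,343),interpolation=cv2.INTER_CUBIC); b=cv2.resize(b,(400,331),interpolation=cv2.INTER_CUBIC)
    im=np.zeros((343,800,3),np.uint8); im[:,:400]=a; im[:331,400:]=b; cv2.imwrite(f"pics/s{k}.png",im)
snap(sys.argv[1])
E
python3 snap.py 1
```

```text
(no output)
```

View pics/s1.png

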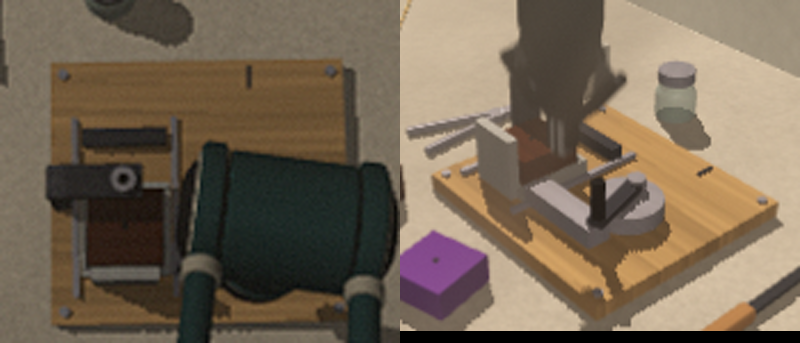

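Side half: the closed fingertips at about (565,150) are clear of the push plate. The post is at (598,195), untouched. I'll descend the rest of the way.

Emit:
apply_moves --targets '[{"dx": 0, "dy": 0.03, "dz": 0.9, "wx": 0, "wy": 0, "wz": 0, "jaw": 0}, {"dx": 0, "dy": 0.03, "dz": 0.55, "wx": 0, "wy": 0, "wz": 0, "jaw": 0}, {"dx": 0, "dy": 0, "dz": 0, "wx": 0, "wy": 0, "wz": 0, "jaw": 0}]'

```text
time: 3.3
tool_pos: [0.4764, -0.0424, 0.0656]
tcp_rot: [-3.108, -0.452, 0.006]
wrist_force: [-0.1, 0.3, 0.7]
width: 0.003
```

```bash
python3 snap.py 2; python3 - <<'E'
from plan import *
p,R0=start();print(p,np.degrees(yaw(R0)),bot.read_state()["wrist_force"])
ths=np.r_[C0,np.arange(.38,3.0,.1),3.0]
rows(p,R0,[(arc(t,.0215,.066)) for t in ths])
E
```

```text
[ 0.47854787 -0.04285654  0.06776249] -73.46007812890136 [-0.15930279 -0.95555745 -0.68236289]
[{"dx": -0.03, "dy": 0.4, "dz": 0.06, "wx": 0, "wy": 0, "wz": 0, "jaw": 0}, {"dx": -0.06, "dy": 0.25, "dz": -0, "wx": 0, "wy": 0, "wz": -0.95, "jaw": 0}, {"dx": -0.06, "dy": 0.26, "dz": -0, "wx": 0, "wy": 0, "wz": -0.96, "jaw": 0}, {"dx": -0.06, "dy": 0.25, "dz": -0, "wx": 0, "wy": 0, "wz": -0.95, "jaw": 0}, {"dx": -0.06, "dy": 0.25, "dz": -0, "wx": 0, "wy": 0, "wz": -0.96, "jaw": 0}]
[{"dx": -0.06, "dy": 0.26, "dz": -0, "wx": 0, "wy": 0, "wz": -0.95, "jaw": 0}, {"dx": -0.06, "dy": 0.25, "dz": -0, "wx": 0, "wy": 0, "wz": -0.96, "jaw": 0}, {"dx": -0.06, "dy": 0.25, "dz": -0, "wx": 0, "wy": 0, "wz": -0.95, "jaw": 0}, {"dx": -0.06, "dy": 0.26, "dz": -0, "wx": 0, "wy": 0, "wz": -0.96, "jaw": 0}, {"dx": -0.06, "dy": 0.25, "dz": -0, "wx": 0, "wy": 0, "wz": -0.95, "jaw": 0}]
[{"dx": -0.06, "dy": 0.25, "dz": -0, "wx": 0, "wy": 0, "wz": -0.96, "jaw": 0}, {"dx": -0.05, "dy": 0.26, "dz": -0, "wx": 0, "wy": 0, "wz": -0.95, "jaw": 0}, {"dx": -0.06, "dy": 0.25, "dz": 0, "wx": 0, "wy": 0, "wz": -0.96, "ja
[... 586 characters left out ...]
x": 0, "wy": 0, "wz": -0.96, "jaw": 0}, {"dx": -0.06, "dy": 0.26, "dz": 0, "wx": 0, "wy": 0, "wz": -0.95, "jaw": 0}, {"dx": -0.06, "dy": 0.25, "dz": 0, "wx": 0, "wy": 0, "wz": -0.96, "jaw": 0}, {"dx": -0.05, "dy": 0.25, "dz": 0, "wx": 0, "wy": 0, "wz": -0.95, "jaw": 0}, {"dx": -0.06, "dy": 0.26, "dz": 0, "wx": 0, "wy": 0, "wz": -0.96, "jaw": 0}]
[{"dx": -0.06, "dy": 0.25, "dz": 0, "wx": 0, "wy": 0, "wz": -0.95, "jaw": 0}, {"dx": -0.06, "dy": 0.25, "dz": 0, "wx": 0, "wy": 0, "wz": -0.96, "jaw": 0}, {"dx": -0.06, "dy": 0.26, "dz": 0, "wx": 0, "wy": 0, "wz": -0.95, "jaw": 0}, {"dx": -0.01, "dy": 0.05, "dz": 0, "wx": 0, "wy": 0, "wz": -0.19, "jaw": 0}]
29 rows; end [ 0.6304 -0.0851  0.0661] 82.4
```

View pics/s2.png

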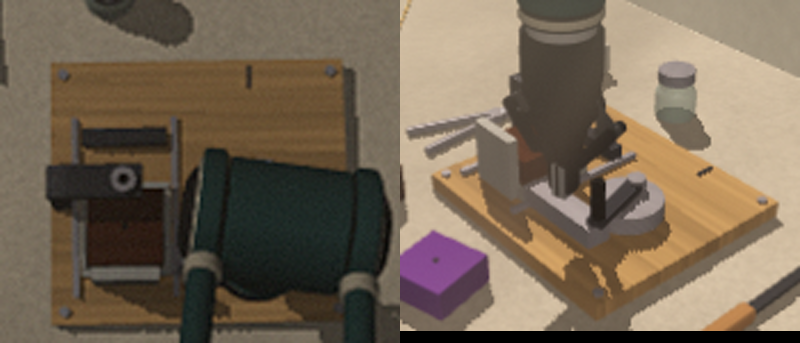

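Side half: the fingertips at (565,190) are low beside the post at (598,205), on its left (clockwise) side and clear of the plate. I'll start the arc.

Emit:
apply_moves --targets '[{"dx": 0, "dy": 0.4, "dz": 0, "wx": 0, "wy": 0, "wz": 0, "jaw": 0}, {"dx": -0.06, "dy": 0.25, "dz": 0, "wx": 0, "wy": 0, "wz": -0.95, "jaw": 0}, {"dx": -0.06, "dy": 0.26, "dz": 0, "wx": 0, "wy": 0, "wz": -0.96, "jaw": 0}, {"dx": -0.06, "dy": 0.25, "dz": 0, "wx": 0, "wy": 0, "wz": -0.95, "jaw": 0}, {"dx": -0.06, "dy": 0.25, "dz": 0, "wx": 0, "wy": 0, "wz": -0.96, "jaw": 0}]'

```text
time: 3.9
tool_pos: [0.4891, -0.0857, 0.0684]
tcp_rot: [2.955, 1.065, 0.004]
wrist_force: [-0.3, 2.8, -0.0]
width: 0.001
```

```bash
python3 snap.py 3; python3 - <<'E'
from plan import *
p,R0=start();print(p,np.degrees(yaw(R0)),bot.read_state()["wrist_force"],arc(C0+.4,.0215,.066))
E
```

```text
[ 0.48931296 -0.08634637  0.06825711] -50.61702336895004 [-0.50409825 -0.12129871  0.29012228] (array([ 0.48742208, -0.0850146 ,  0.066     ]), np.float64(-0.8824372413615613))
```

View pics/s3.png

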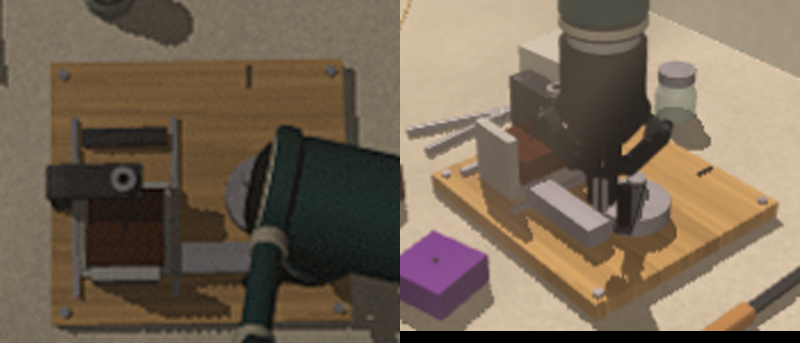

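The post has moved to (625,200) in the side half, ahead of the fingers at (600,190), and the cam is turning freely. I'll continue.

Emit:
apply_moves --targets '[{"dx": -0.06, "dy": 0.25, "dz": 0.02, "wx": 0, "wy": 0, "wz": -0.95, "jaw": 0}, {"dx": -0.06, "dy": 0.25, "dz": 0, "wx": 0, "wy": 0, "wz": -0.96, "jaw": 0}, {"dx": -0.06, "dy": 0.25, "dz": 0, "wx": 0, "wy": 0, "wz": -0.95, "jaw": 0}, {"dx": -0.06, "dy": 0.26, "dz": 0, "wx": 0, "wy": 0, "wz": -0.96, "jaw": 0}, {"dx": -0.06, "dy": 0.25, "dz": 0, "wx": 0, "wy": 0, "wz": -0.95, "jaw": 0}]'

```text
time: 4.5
tool_pos: [0.5112, -0.1159, 0.0669]
tcp_rot: [2.603, 1.759, -0.0]
wrist_force: [-1.8, 1.9, 1.9]
width: 0.003
```

Emit:
apply_moves --targets '[{"dx": -0.06, "dy": 0.25, "dz": 0, "wx": 0, "wy": 0, "wz": -0.96, "jaw": 0}, {"dx": -0.05, "dy": 0.26, "dz": 0, "wx": 0, "wy": 0, "wz": -0.95, "jaw": 0}, {"dx": -0.06, "dy": 0.25, "dz": 0, "wx": 0, "wy": 0, "wz": -0.96, "jaw": 0}, {"dx": -0.06, "dy": 0.25, "dz": 0, "wx": 0, "wy": 0, "wz": -0.95, "jaw": 0}, {"dx": -0.06, "dy": 0.25, "dz": 0, "wx": 0, "wy": 0, "wz": -0.96, "jaw": 0}]'

```text
time: 5.0
tool_pos: [0.5464, -0.1318, 0.0668]
tcp_rot: [2.085, 2.349, -0.002]
wrist_force: [-1.6, -1.8, 1.1]
width: -0.002
```

```bash
python3 snap.py 4; python3 - <<'E'
from plan import *
p,R0=start();print(p,np.degrees(yaw(R0)),bot.read_state()["wrist_force"],arc(C0+1.4,.0215,.066),bot.read_state()["q"])
E
```

```text
[ 0.54750461 -0.13159167  0.06694806] 6.599672748477217 [ 0.49038974 -0.2375434   0.70089287] (array([ 0.54644742, -0.1309776 ,  0.066     ]), np.float64(0.11756275863843862)) [-2.79913011e-01  2.11512454e-01  1.99595112e+00 -3.93363123e-04
  9.32336886e-01 -3.94864132e-01]
```

View pics/s4.png

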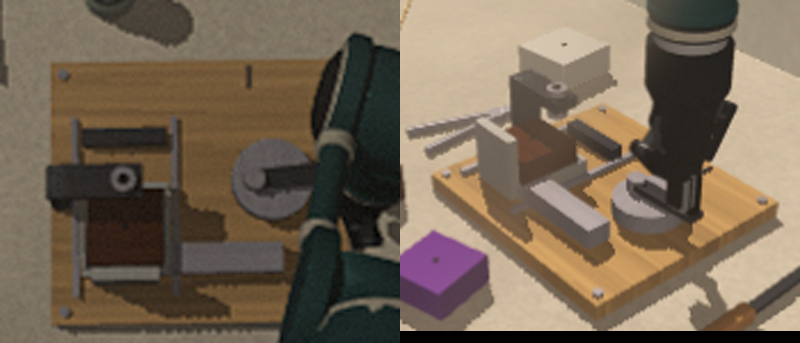

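The arm points to the right (-y) in the top half, so the cam is near 1.6–1.7 as planned. Continuing.

Emit:
apply_moves --targets '[{"dx": -0.06, "dy": 0.26, "dz": 0.02, "wx": 0, "wy": 0, "wz": -0.95, "jaw": 0}, {"dx": -0.06, "dy": 0.25, "dz": 0, "wx": 0, "wy": 0, "wz": -0.96, "jaw": 0}, {"dx": -0.06, "dy": 0.25, "dz": 0, "wx": 0, "wy": 0, "wz": -0.95, "jaw": 0}, {"dx": -0.06, "dy": 0.26, "dz": 0, "wx": 0, "wy": 0, "wz": -0.96, "jaw": 0}, {"dx": -0.06, "dy": 0.25, "dz": 0, "wx": 0, "wy": 0, "wz": -0.95, "jaw": 0}]'

```text
time: 5.6
tool_pos: [0.585, -0.1283, 0.0659]
tcp_rot: [1.442, 2.79, -0.002]
wrist_force: [-0.8, -1.9, 0.4]
width: 0.001
```

Emit:
apply_moves --targets '[{"dx": -0.06, "dy": 0.25, "dz": 0, "wx": 0, "wy": 0, "wz": -0.96, "jaw": 0}, {"dx": -0.06, "dy": 0.26, "dz": 0, "wx": 0, "wy": 0, "wz": -0.95, "jaw": 0}, {"dx": -0.06, "dy": 0.25, "dz": 0, "wx": 0, "wy": 0, "wz": -0.96, "jaw": 0}, {"dx": -0.05, "dy": 0.25, "dz": 0, "wx": 0, "wy": 0, "wz": -0.95, "jaw": 0}, {"dx": -0.06, "dy": 0.26, "dz": 0, "wx": 0, "wy": 0, "wz": -0.96, "jaw": 0}]'

```text
time: 6.1
tool_pos: [0.6177, -0.1069, 0.0661]
tcp_rot: [0.706, 3.059, -0.002]
wrist_force: [0.1, -2.5, -0.8]
width: -0.002
```

```bash
python3 snap.py 5; python3 - <<'E'
from plan import *
p,R0=start();print(p,np.degrees(yaw(R0)),bot.read_state()["wrist_force"],arc(C0+2.4,.0215,.066),bot.read_state()["q"])
E
```

```text
[ 0.61780616 -0.10583572  0.06605369] 63.86207043642685 [-0.10240883 -0.2096334   0.13142254] (array([ 0.61701549, -0.1061434 ,  0.066     ]), np.float64(1.1175627586384382)) [-2.09392775e-01  3.20767966e-01  1.85663556e+00 -1.08835541e-05
  9.62763798e-01 -1.32398973e+00]
```

View pics/s5.png

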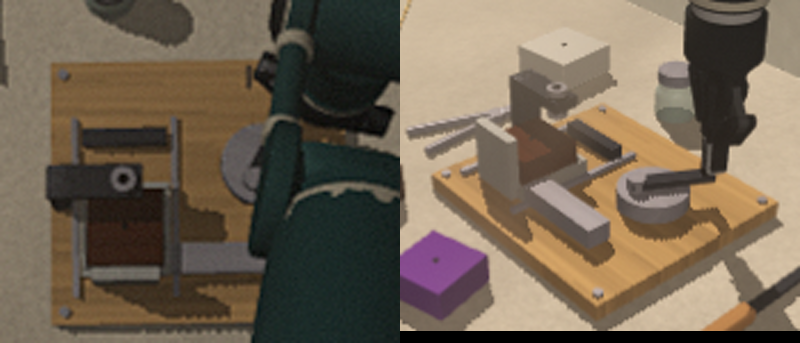

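The crank is at about 2.7 and the side view shows it still short of the index. Three more rows, then I'll measure.

Emit:
apply_moves --targets '[{"dx": -0.06, "dy": 0.25, "dz": 0, "wx": 0, "wy": 0, "wz": -0.95, "jaw": 0}, {"dx": -0.06, "dy": 0.25, "dz": 0, "wx": 0, "wy": 0, "wz": -0.96, "jaw": 0}, {"dx": -0.06, "dy": 0.26, "dz": 0, "wx": 0, "wy": 0, "wz": -0.95, "jaw": 0}, {"dx": 0, "dy": 0, "dz": 0, "wx": 0, "wy": 0, "wz": 0, "jaw": 0}]'

```text
time: 6.6
tool_pos: [0.6301, -0.0862, 0.0658]
tcp_rot: [0.247, 3.131, 0.0]
wrist_force: [-0.2, -0.1, -0.8]
width: -0.001
```

```bash
python3 snap.py 6; python3 - <<'E'
from plan import *
p,R0=start();print(p,np.degrees(yaw(R0)),bot.read_state()["wrist_force"],arc(C0+2.7,.0215,.066))
b=load("side6.npz")["color"][165:275,320:420,::-1]
b=cv2.resize(b,None,fx=5,fy=5,interpolation=cv2.INTER_CUBIC)
s=load("side6.npz")
for th in (2.8,2.9,3.0,3.14,3.28):
    pts=T(jig,[[-r*np.cos(th),-.075-r*np.sin(th),.051] for r in (0,.075)])
    u=(proj(s,pts)-[320,165]+.4)*5; print(th,u)
cv2.imwrite("pics/s6c.png",b)
E
```

```text
[ 0.6296565  -0.08646605  0.06559694] 80.8961747183996 [ 0.00686882 -0.0905363  -0.50947595] (array([ 0.62984167, -0.08666918,  0.066     ]), np.float64(1.417562758638439))
2.8 [[115.31014963 324.26315584]
 [260.46836307 293.15108434]]
2.9 [[115.31014963 324.26315584]
 [252.73191592 285.31338697]]
3.0 [[115.31014963 324.26315584]
 [243.76655397 277.94593024]]
3.14 [[115.31014963 324.26315584]
 [229.3444724  268.52928244]]
3.28 [[115.31014963 324.26315584]
 [213.00821396 260.28233575]]
```

View pics/s6c.png

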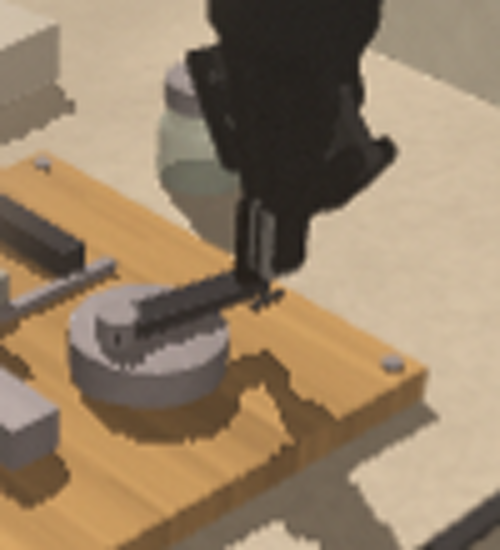

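View pics/s6.png

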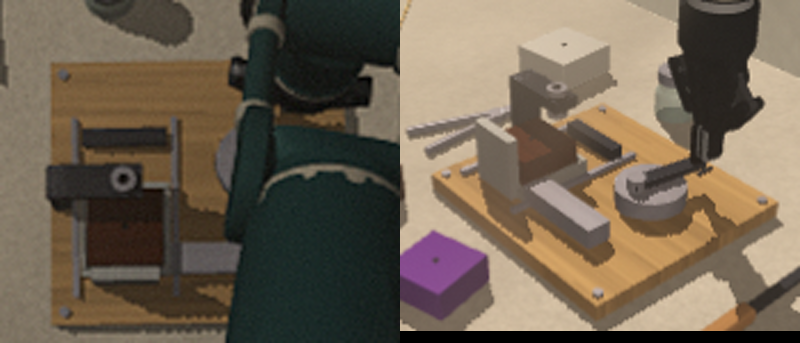

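The crank slope in the side crop, from cap (118,330) to end (255,290), suggests about 2.93. I'll push about 0.15 rad more, then back off and measure with a clear view.

Emit:
apply_moves --targets '[{"dx": -0.06, "dy": 0.25, "dz": 0, "wx": 0, "wy": 0, "wz": -0.95, "jaw": 0}, {"dx": -0.03, "dy": 0.13, "dz": 0, "wx": 0, "wy": 0, "wz": -0.48, "jaw": 0}, {"dx": 0, "dy": 0, "dz": 0, "wx": 0, "wy": 0, "wz": 0, "jaw": 0}, {"dx": 0, "dy": -0.5, "dz": 0, "wx": 0, "wy": 0, "wz": 0, "jaw": 0}, {"dx": 0, "dy": -0.8, "dz": 0, "wx": 0, "wy": 0, "wz": 0, "jaw": 0}]'

```text
time: 7.2
tool_pos: [0.6336, -0.1147, 0.0654]
tcp_rot: [-0.008, -3.142, -0.0]
wrist_force: [0.4, -0.5, 0.3]
width: -0.004
```

Emit:
apply_moves --targets '[{"dx": 0, "dy": -0.6, "dz": -1, "wx": 0, "wy": 0, "wz": 0, "jaw": 0}, {"dx": 0, "dy": -1, "dz": -1, "wx": 0, "wy": 0, "wz": 0, "jaw": 0}, {"dx": 0, "dy": -1, "dz": -1, "wx": 0, "wy": 0, "wz": 0, "jaw": 0}, {"dx": 0, "dy": -1, "dz": -1, "wx": 0, "wy": 0, "wz": 0, "jaw": 0}, {"dx": 0, "dy": -1, "dz": 0, "wx": 0, "wy": 0, "wz": 0, "jaw": 0}]'

```text
time: 7.7
tool_pos: [0.6358, -0.2564, 0.1921]
tcp_rot: [0.012, 3.132, -0.007]
wrist_force: [1.0, 0.2, 0.4]
width: 0.002
```

```bash
python3 snap.py 7; python3 - <<'E'
from plan import *
p,R0=start();print(p,np.degrees(yaw(R0)))
b=load("side7.npz")["color"][175:275,320:420,::-1]
b=cv2.resize(b,(400,400),interpolation=cv2.INTER_CUBIC)
a=load("top7.npz")["color"][155:255,330:400,::-1]
a=cv2.resize(a,(400,571),interpolation=cv2.INTER_CUBIC)
im=np.zeros((571,800,3),np.uint8);im[:,:400]=a;im[:400,400:]=b
cv2.imwrite("pics/s7c.png",im)
E
```

```text
[ 0.63337328 -0.25812893  0.1875718 ] 89.37908945504061
```

View pics/s7c.png

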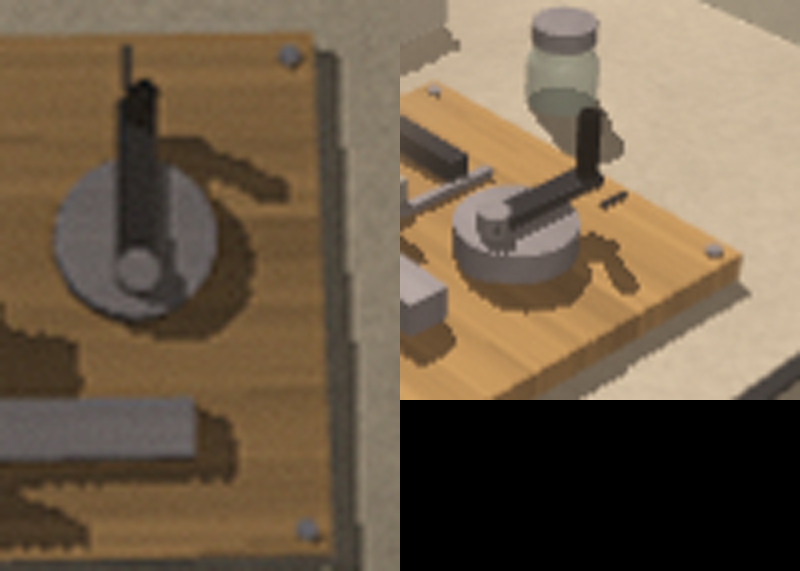

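```bash
python3 - <<'E'
from plan import *
t=load("top7.npz");s=load("side7.npz")
k=400/70
f=lambda P:np.round((proj(t,T(jig,P))-[330,155]+.4)*k).tolist(); g=lambda P:np.round((proj(s,T(jig,P))-[320,175]+.4)*4+[400,0]).tolist()
print("pivot57",f([[0,-.075,.057]]),g([[0,-.075,.057]]),"index",f([[.103,-.075,.018]]),g([[.103,-.075,.018]]))
for th in (3.0,3.05,3.1,3.14,3.2):
    P=[[-.075*np.cos(th),-.075-.075*np.sin(th),z] for z in(.093,.051)]+[[-.018*np.cos(th),-.075-.018*np.sin(th),.041]]
    print(th,f(P),g(P))
E
```

```text
pivot57 [[140.0, 270.0]] [[492.0, 211.0]] index [[128.0, 69.0]] [[612.0, 204.0]]
3.0 [[165.0, 95.0], [157.0, 114.0], [141.0, 237.0]] [[599.0, 122.0], [595.0, 182.0], [517.0, 224.0]]
3.05 [[157.0, 94.0], [149.0, 113.0], [140.0, 237.0]] [[595.0, 120.0], [591.0, 180.0], [516.0, 224.0]]
3.1 [[149.0, 94.0], [141.0, 113.0], [138.0, 237.0]] [[591.0, 117.0], [587.0, 177.0], [515.0, 223.0]]
3.14 [[142.0, 94.0], [135.0, 113.0], [136.0, 237.0]] [[587.0, 115.0], [583.0, 175.0], [514.0, 223.0]]
3.2 [[132.0, 94.0], [125.0, 113.0], [134.0, 237.0]] [[582.0, 112.0], [578.0, 172.0], [513.0, 222.0]]
```

```bash
python3 - <<'E'
from plan import *
t=load("top7.npz");k=14
a=t["color"][163:208,334:374,::-1]
a=np.clip(cv2.resize(a,None,fx=k,fy=k,interpolation=cv2.INTER_NEAREST).astype(float)*2.2,0,255).astype(np.uint8)
f=lambda P:((proj(t,T(jig,P))-[334,163]+.5)*k)
for th,c in((3.05,(0,0,255)),(3.14,(0,255,0))):
    n=np.array([np.sin(th),-np.cos(th)])*.009
    for sg in(1,-1):
        P=[[-r*np.cos(th)+sg*n[0],-.075-r*np.sin(th)+sg*n[1],.051] for r in(.01,.075)]
        u=f(P).astype(int); cv2.line(a,tuple(map(int,u[0])),tuple(map(int,u[1])),c,1)
    C=[[-.075*np.cos(th)+.007*np.cos(q),-.075-.075*np.sin(th)+.007*np.sin(q),.093] for q in np.linspace(0,6.28,40)]
    cv2.polylines(a,[f(C).astype(np.int32)],True,c,1)
cv2.imwrite("pics/s7d.png",a[:600])
E
```

```text
(no output)
```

View pics/s7d.png

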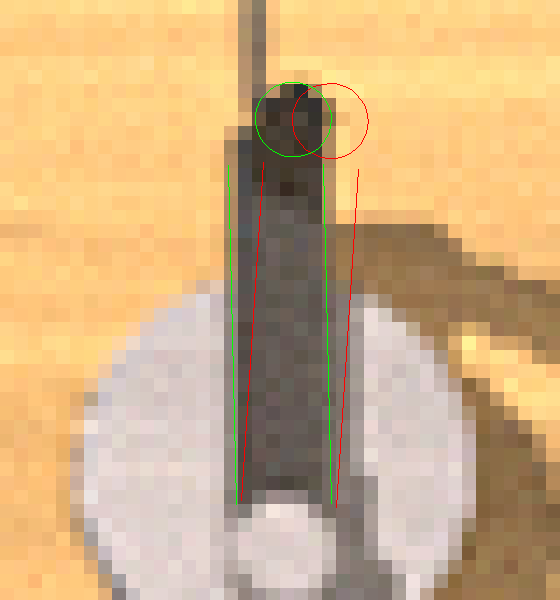

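The green overlay (3.14) matches the post and arm to within about 0.03 rad, so the cam is at its low point. Next I move over behind the push plate.

```bash
python3 - <<'E'
from plan import *
p,R0=start()
q=T(jig,[[-.122,.045,.19]])[0]; y=np.pi/2+jig[2]
print(p,q, T(jig,[[-.0935,.045,0]]))
rows(p,R0,[(q,y)])
E
```

```text
[ 0.63337328 -0.25812893  0.1875718 ] [0.43600329 0.0650025  0.19      ] [[0.4645023  0.06524073 0.        ]]
[{"dx": 0.63, "dy": 1, "dz": -0.01, "wx": 0, "wy": 0, "wz": -0.02, "jaw": 0}, {"dx": 0.62, "dy": 1, "dz": -0.01, "wx": 0, "wy": 0, "wz": -0.02, "jaw": 0}, {"dx": 0.62, "dy": 1, "dz": -0.01, "wx": 0, "wy": 0, "wz": -0.02, "jaw": 0}, {"dx": 0.62, "dy": 1, "dz": -0.01, "wx": 0, "wy": 0, "wz": -0.02, "jaw": 0}, {"dx": 0.61, "dy": 1, "dz": -0.01, "wx": 0, "wy": 0, "wz": -0.02, "jaw": 0}]
[{"dx": 0.61, "dy": 1, "dz": -0.02, "wx": 0, "wy": 0, "wz": -0.01, "jaw": 0}, {"dx": 0.61, "dy": 1, "dz": -0.01, "wx": 0, "wy": 0, "wz": -0.02, "jaw": 0}, {"dx": 0.61, "dy": 1, "dz": -0.02, "wx": 0, "wy": 0, "wz": -0.01, "jaw": 0}, {"dx": 0.6, "dy": 1, "dz": -0.01, "wx": 0, "wy": 0, "wz": -0.02, "jaw": 0}, {"dx": 0.6, "dy": 1, "dz": -0.02, "wx": 0, "wy": 0, "wz": -0.01, "jaw": 0}]
[{"dx": 0.46, "dy": 0.76, "dz": -0.01, "wx": 0, "wy": 0, "wz": -0.01, "jaw": 0}]
11 rows; end [0.4361 0.065  0.19  ] 90.5
```

Emit:
apply_moves --targets '[{"dx": 0.62, "dy": 1, "dz": -0.01, "wx": 0, "wy": 0, "wz": -0.02, "jaw": 0}, {"dx": 0.62, "dy": 1, "dz": -0.01, "wx": 0, "wy": 0, "wz": -0.02, "jaw": 0}, {"dx": 0.62, "dy": 1, "dz": -0.01, "wx": 0, "wy": 0, "wz": -0.02, "jaw": 0}, {"dx": 0.62, "dy": 1, "dz": -0.01, "wx": 0, "wy": 0, "wz": -0.02, "jaw": 0}, {"dx": 0.62, "dy": 1, "dz": -0.01, "wx": 0, "wy": 0, "wz": -0.02, "jaw": 0}]'

```text
time: 8.3
tool_pos: [0.5385, -0.1017, 0.1861]
tcp_rot: [0.005, -3.14, -0.001]
wrist_force: [0.2, 0.8, 0.7]
width: 0.001
```

Emit:
apply_moves --targets '[{"dx": 0.61, "dy": 1, "dz": -0.01, "wx": 0, "wy": 0, "wz": -0.01, "jaw": 0}, {"dx": 0.61, "dy": 1, "dz": -0.01, "wx": 0, "wy": 0, "wz": -0.02, "jaw": 0}, {"dx": 0.61, "dy": 1, "dz": -0.01, "wx": 0, "wy": 0, "wz": -0.01, "jaw": 0}, {"dx": 0.6, "dy": 1, "dz": -0.01, "wx": 0, "wy": 0, "wz": -0.02, "jaw": 0}, {"dx": 0.6, "dy": 1, "dz": -0.01, "wx": 0, "wy": 0, "wz": -0.01, "jaw": 0}]'

```text
time: 8.8
tool_pos: [0.4464, 0.0474, 0.1878]
tcp_rot: [0.017, -3.141, -0.0]
wrist_force: [-0.2, 0.2, 0.3]
width: -0.001
```

Emit:
apply_moves --targets '[{"dx": 0.46, "dy": 0.76, "dz": 0, "wx": 0, "wy": 0, "wz": 0, "jaw": 0}, {"dx": 0, "dy": 0, "dz": 0, "wx": 0, "wy": 0, "wz": 0, "jaw": 0}, {"dx": 0, "dy": 0, "dz": 0, "wx": 0, "wy": 0, "wz": 0, "jaw": 0}]'

```text
time: 9.1
tool_pos: [0.4334, 0.0692, 0.1881]
tcp_rot: [0.022, -3.141, 0.001]
wrist_force: [0.7, -0.6, -0.1]
width: -0.001
```

```bash
python3 - <<'E'
from plan import *
from workcell import cams
p,R0=start();P=[p]
for i in range(3):
    c=cams.read_camera("side");P.append(start()[0])
cv2.imwrite("pics/s8.png",c["color"][...,::-1]);print(np.round(P,4),np.degrees(yaw(R0)),bot.read_state()["q"])
rows(np.mean(P,0),R0,[(T(jig,[[-.122,.045,.058]])[0],np.pi/2+jig[2])])
E
```

```text
[[0.4334 0.0692 0.1881]
 [0.4339 0.0688 0.1882]
 [0.4342 0.0686 0.1883]
 [0.4343 0.0684 0.1883]] 90.78605051734834 [ 9.98802734e-02 -1.61418286e-01  2.13098876e+00 -3.22726160e-04
  1.17203301e+00 -1.48266682e+00]
[{"dx": -0.02, "dy": -0.03, "dz": 1, "wx": 0, "wy": 0, "wz": 0.01, "jaw": 0}, {"dx": -0.01, "dy": -0.03, "dz": 1, "wx": 0, "wy": 0, "wz": 0.01, "jaw": 0}, {"dx": -0.02, "dy": -0.03, "dz": 1, "wx": 0, "wy": 0, "wz": 0.01, "jaw": 0}, {"dx": -0.01, "dy": -0.03, "dz": 1, "wx": 0, "wy": 0, "wz": 0.02, "jaw": 0}, {"dx": -0.01, "dy": -0, "dz": 0.34, "wx": 0, "wy": 0, "wz": 0, "jaw": 0}]
5 rows; end [0.4361 0.0651 0.058 ] 90.5
```

View pics/s8.png

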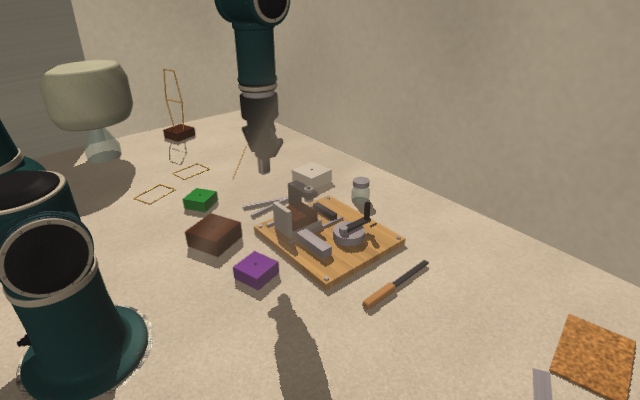

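The gripper hangs at (264,170), above and behind the plate at (285,220). The cam is unchanged, with its crank toward the index. Descending.

Emit:
apply_moves --targets '[{"dx": 0.05, "dy": -0.03, "dz": 1, "wx": 0, "wy": 0, "wz": 0, "jaw": 0}, {"dx": 0, "dy": -0.03, "dz": 1, "wx": 0, "wy": 0, "wz": 0.02, "jaw": 0}, {"dx": 0, "dy": -0.03, "dz": 1, "wx": 0, "wy": 0, "wz": 0.02, "jaw": 0}, {"dx": 0, "dy": -0.03, "dz": 1, "wx": 0, "wy": 0, "wz": 0.01, "jaw": 0}, {"dx": 0, "dy": 0, "dz": 0.34, "wx": 0, "wy": 0, "wz": 0, "jaw": 0}]'

```text
time: 9.75
tool_pos: [0.4301, 0.0644, 0.0551]
tcp_rot: [0.01, -3.136, 0.001]
wrist_force: [-0.7, -0.1, -0.8]
width: -0.001
```

```bash
python3 snap.py 9; python3 - <<'E'
from plan import *
p,R0=start();print(p,np.degrees(yaw(R0)),bot.read_state()["wrist_force"])
E
```

```text
[0.4310764  0.06485375 0.05660198] 90.38996380513677 [-0.06290611 -0.14923361  0.40038541]
```

View pics/s9.png

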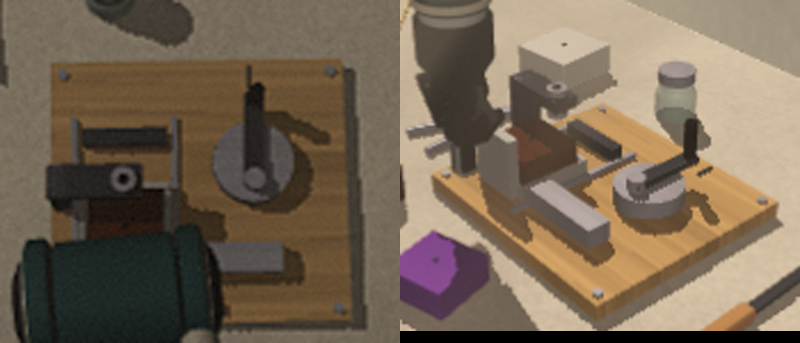

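Side half: the fingers are behind the plate at (460,165), inside its width. I'll advance slowly, with tool -x as the forward direction.

Emit:
apply_moves --targets '[{"dx": -0.3, "dy": 0, "dz": 0, "wx": 0, "wy": 0, "wz": 0, "jaw": 0}, {"dx": -0.2, "dy": 0, "dz": 0, "wx": 0, "wy": 0, "wz": 0, "jaw": 0}, {"dx": -0.15, "dy": 0, "dz": 0, "wx": 0, "wy": 0, "wz": 0, "jaw": 0}, {"dx": -0.1, "dy": 0, "dz": 0, "wx": 0, "wy": 0, "wz": 0, "jaw": 0}, {"dx": -0.1, "dy": 0, "dz": 0, "wx": 0, "wy": 0, "wz": 0, "jaw": 0}]'

```text
time: 10.35
tool_pos: [0.458, 0.0659, 0.0586]
tcp_rot: [0.013, -3.141, -0.0]
wrist_force: [-2.1, 0.4, 2.3]
width: 0.003
```

Emit:
apply_moves --targets '[{"dx": -0.15, "dy": 0, "dz": 0, "wx": 0, "wy": 0, "wz": 0, "jaw": 0}, {"dx": -0.15, "dy": 0, "dz": 0, "wx": 0, "wy": 0, "wz": 0, "jaw": 0}, {"dx": -0.15, "dy": 0, "dz": 0, "wx": 0, "wy": 0, "wz": 0, "jaw": 0}, {"dx": -0.15, "dy": 0, "dz": 0, "wx": 0, "wy": 0, "wz": 0, "jaw": 0}]'

```text
time: 10.75
tool_pos: [0.4762, 0.0661, 0.0582]
tcp_rot: [0.013, -3.141, -0.0]
wrist_force: [-3.6, 1.0, 0.9]
width: 0.003
```

```bash
python3 snap.py 10; python3 - <<'E'
from plan import *
p,R0=start();print(p,np.degrees(yaw(R0)),bot.read_state()["wrist_force"])
E
```

```text
[0.47704921 0.06602366 0.05827875] 90.475503851115 [-0.56766576  0.02500383  0.84398184]
```

View pics/s10.png

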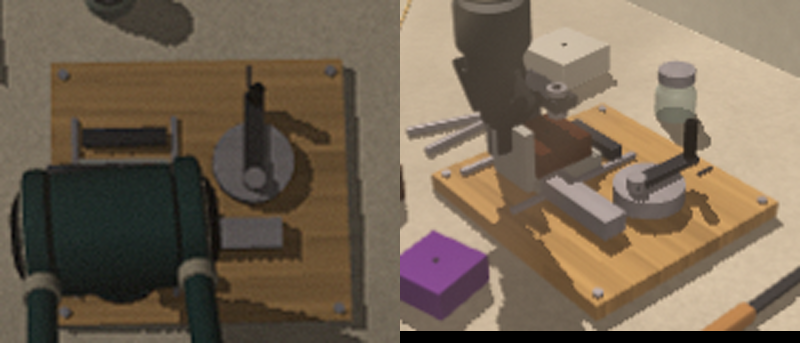

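The plate and crossbar have moved about 22 mm. In the side half the crossbar end is now at (610,220) and the cam is unmoved. About 13 mm remains, so I'll go slowly and watch the force.

Emit:
apply_moves --targets '[{"dx": -0.12, "dy": 0, "dz": 0, "wx": 0, "wy": 0, "wz": 0, "jaw": 0}, {"dx": -0.12, "dy": 0, "dz": 0, "wx": 0, "wy": 0, "wz": 0, "jaw": 0}, {"dx": -0.08, "dy": 0, "dz": 0, "wx": 0, "wy": 0, "wz": 0, "jaw": 0}]'

```text
time: 11.15
tool_pos: [0.4855, 0.0661, 0.058]
tcp_rot: [0.013, -3.141, 0.0]
wrist_force: [-2.0, -0.7, 1.7]
width: 0.002
```

Emit:
apply_moves --targets '[{"dx": -0.05, "dy": 0, "dz": 0, "wx": 0, "wy": 0, "wz": 0, "jaw": 0}, {"dx": -0.03, "dy": 0, "dz": 0, "wx": 0, "wy": 0, "wz": 0, "jaw": 0}]'

```text
time: 11.35
tool_pos: [0.4878, 0.066, 0.058]
tcp_rot: [0.013, -3.141, 0.0]
wrist_force: [-2.3, -0.4, -0.6]
width: 0.004
```

Emit:
apply_moves --targets '[{"dx": -0.03, "dy": 0, "dz": 0, "wx": 0, "wy": 0, "wz": 0, "jaw": 0}, {"dx": -0.03, "dy": 0, "dz": 0, "wx": 0, "wy": 0, "wz": 0, "jaw": 0}]'

```text
time: 11.55
tool_pos: [0.4895, 0.0661, 0.058]
tcp_rot: [0.013, -3.141, 0.0]
wrist_force: [-1.6, -0.4, -0.9]
width: 0.002
```

Emit:
apply_moves --targets '[{"dx": -0.03, "dy": 0, "dz": 0, "wx": 0, "wy": 0, "wz": 0, "jaw": 0}, {"dx": -0.02, "dy": 0, "dz": 0, "wx": 0, "wy": 0, "wz": 0, "jaw": 0}]'

```text
time: 11.75
tool_pos: [0.4906, 0.0661, 0.058]
tcp_rot: [0.013, -3.14, 0.0]
wrist_force: [-4.4, -0.7, 2.6]
width: 0.001
```

Emit:
apply_moves --targets '[{"dx": -0.02, "dy": 0, "dz": 0, "wx": 0, "wy": 0, "wz": 0, "jaw": 0}, {"dx": -0.02, "dy": 0, "dz": 0, "wx": 0, "wy": 0, "wz": 0, "jaw": 0}]'

```text
time: 11.95
tool_pos: [0.4906, 0.0661, 0.058]
tcp_rot: [0.013, -3.138, 0.0]
wrist_force: [-8.8, -0.3, 5.6]
width: 0.001
```

```bash
python3 snap.py 11; python3 - <<'E'
from plan import *
p,R0=start();print(p,bot.read_state()["wrist_force"])
E
```

```text
[0.49062046 0.06607922 0.05800029] [-8.08413277 -0.74325992  5.826567  ]
```

View pics/s11.png

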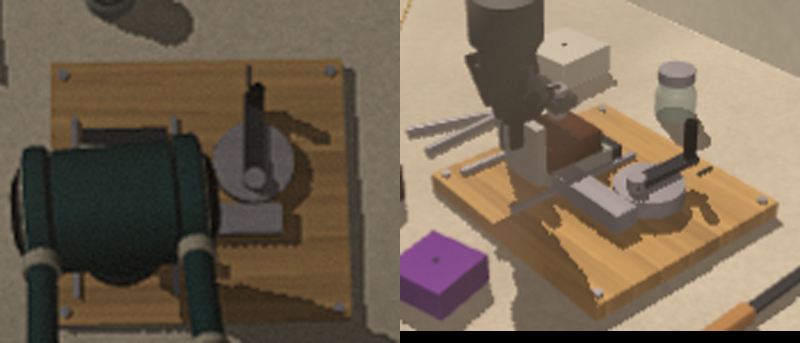

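The tip stalls at x=0.4906 and the force rises to 8 N. That is about 36 mm past contact, so the slide is on its stop, with the crossbar just behind the cam disc. I'll back straight off, lift and check.

Emit:
apply_moves --targets '[{"dx": 0.1, "dy": 0, "dz": 0, "wx": 0, "wy": 0, "wz": 0, "jaw": 0}, {"dx": 0.4, "dy": 0, "dz": 0, "wx": 0, "wy": 0, "wz": 0, "jaw": 0}, {"dx": 0.7, "dy": 0, "dz": 0, "wx": 0, "wy": 0, "wz": 0, "jaw": 0}, {"dx": 0.3, "dy": 0, "dz": -0.8, "wx": 0, "wy": 0, "wz": 0, "jaw": 0}, {"dx": 0, "dy": 0.3, "dz": -1, "wx": 0, "wy": 0, "wz": 0, "jaw": 0}]'

```text
time: 12.55
tool_pos: [0.4438, 0.074, 0.1108]
tcp_rot: [0.012, -3.137, 0.001]
wrist_force: [0.9, -0.5, -0.7]
width: 0.001
```

Emit:
apply_moves --targets '[{"dx": 0, "dy": 0.8, "dz": -1, "wx": 0, "wy": 0, "wz": 0, "jaw": 0}, {"dx": 0, "dy": 1, "dz": -1, "wx": 0, "wy": 0, "wz": 0, "jaw": 0}, {"dx": 0, "dy": 1, "dz": -0.5, "wx": 0, "wy": 0, "wz": 0, "jaw": 0}, {"dx": 0, "dy": 1, "dz": 0, "wx": 0, "wy": 0, "wz": 0, "jaw": 0}, {"dx": 0, "dy": 1, "dz": 0, "wx": 0, "wy": 0, "wz": 0, "jaw": 0}]'

```text
time: 13.05
tool_pos: [0.4467, 0.2203, 0.1888]
tcp_rot: [-0.013, 3.138, 0.002]
wrist_force: [-0.4, 0.1, 0.0]
width: 0.004
```

Emit:
apply_moves --targets '[{"dx": 0, "dy": 1, "dz": 0, "wx": 0, "wy": 0, "wz": 0, "jaw": 0}, {"dx": 0, "dy": 1, "dz": 0, "wx": 0, "wy": 0, "wz": 0, "jaw": 0}, {"dx": 0, "dy": 1, "dz": 0, "wx": 0, "wy": 0, "wz": 0, "jaw": 0}, {"dx": 0, "dy": 0, "dz": 0, "wx": 0, "wy": 0, "wz": 0, "jaw": 0}]'

```text
time: 13.45
tool_pos: [0.4454, 0.3119, 0.1877]
tcp_rot: [-0.017, 3.14, 0.004]
wrist_force: [-0.4, -0.9, 0.1]
width: 0.002
```

```bash
python3 snap.py 12; python3 - <<'E'
from plan import *
t=load("top12.npz")
cv2.imwrite("pics/t12.png",t["color"][...,::-1])
a=cv2.resize(t["color"][150:260,270:400,::-1],None,fx=5,fy=5,interpolation=cv2.INTER_CUBIC);
f=lambda P:((proj(t,T(jig,P))-[270,150]+.5)*5).astype(np.int32)
x0=-.0935+.036; y0=.015
cv2.polylines(a,[f([[x0,y0,.09],[x0+.012,y0,.09],[x0+.012,y0+.06,.09],[x0,y0+.06,.09]])],True,(0,255,0),1)
th=3.1416;C=[[-.075*np.cos(th)+.007*np.cos(q),-.075-.075*np.sin(th)+.007*np.sin(q),.093] for q in np.linspace(0,6.28,40)]
cv2.polylines(a,[f(C)],True,(0,255,0),1)
cv2.imwrite("pics/t12c.png",a)
E
```

```text
(no output)
```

View pics/t12c.png

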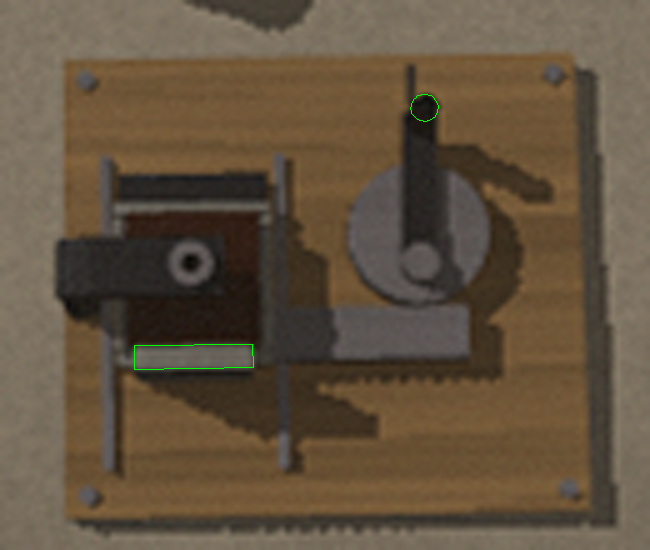

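View pics/t12.png

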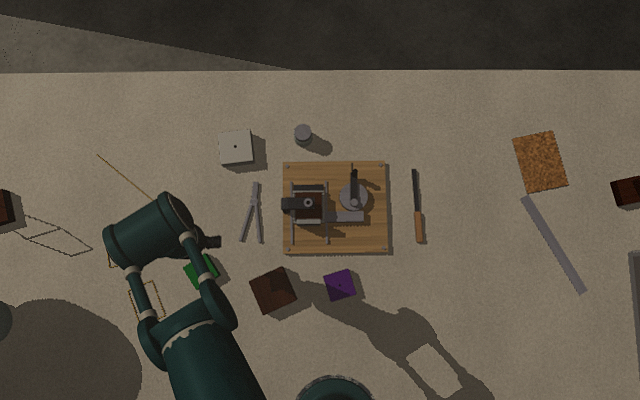

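View pics/s12.png

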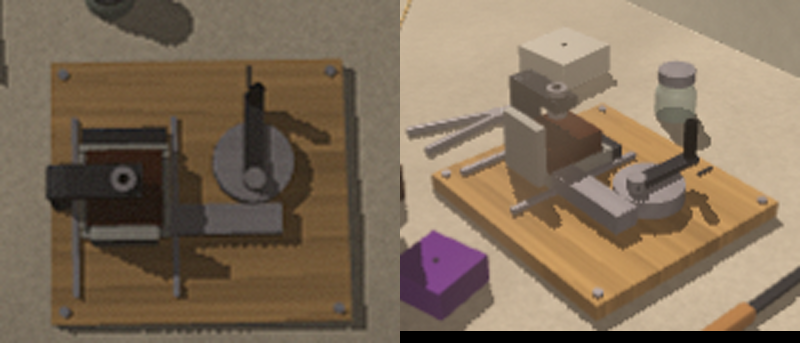

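The push plate lies exactly on the predicted 36 mm outline, and the cam post is on its 3.14 circle. The lamp base is seated in the tray under the bushing, at crop (190,262). The pliers, file, jar and look-alike blocks are where they started, and the arm is clear of everything. Handing in.

```bash
python3 -c "
from workcell import job
print(job.finish_job())"
```

```text
the job is handed in; nothing more can be done
None
```

The cam is at its low point, the slide is fully forward on its stop, and the lamp base sits in the tray under the drill bushing. I handed the job in at about 13.5 s of the 58 s allowed.

- **Cam:** I pushed the crank post counter-clockwise with the shut fingertips, from about 0.28 rad to about 3.1 rad. The last top view puts it within about 0.03 rad of the index position. It had not moved after the slide was pushed.
- **Slide:** I then pushed the upright plate forward until it stalled, about 36 mm past contact. Wrist force rose to about 9 N at the stop. In the final image the plate lies on the predicted 36 mm outline, and the crossbar rests just behind the cam disc.
- **Everything else:** In the last views the pliers, file, jar and look-alike blocks looked undisturbed, and the arm was clear of everything.

An early side-view estimate of the cam angle, before the final push, came out about 0.05 rad below the planned value, and the later unobstructed top view settled it. My first set of move calls was refused for missing keys and moved nothing. No final check failed.

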